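# Flip up a pail's folded bail and hang the pail on its hook

### The arm

A 7-joint arm with a two-finger parallel gripper is mounted at the origin on the work surface. World frame = base frame: x ahead of the robot, y to its left, z up, the work surface at z = 0. Lengths are in mm, angles in degrees, forces in N, time in s.
With the tool pointing down it reaches from about 350 to 900 mm from the base axis. Payload 7.2 kg.
Tool frame: the origin (TCP) lies between the finger pads; the fingertips stand 19 mm ahead of it and the grasp point (between the pads) is the TCP; z points along the fingers, y is the direction in which the jaws open and shut (so a half turn about z gives the same grasp; the last joint's range is limited). The gripper opens to 85 mm and grips with 20 to 120 N. Pads are 22 mm wide; open, the fingers measure 114 mm over their backs; the gripper's body (76 mm by 85 mm) begins 54 mm behind the grasp point. The pads swing forward as they close: fully open they stand 13 mm farther back than shut.
Start: joints at [63.472, 23.554, -0.728, 91.456, 0.321, 64.991, -4.71], TCP at [240.378, -576.928, 250.297] pointing down, gripper open.
Joint ranges: [-169.25, 169.25], [-16.82, 113.86], [-84.01, 82.57], [7.8, 145.47], [-59.2, 239.2], [7.22, 106.19], [-163.78, 163.78]. Speed limits (degrees/s): [136.94, 136.94, 172.46, 172.46, 180, 180, 180].

### API

Orientations are given as a 3x3 rotation matrix whose columns are the frame's x, y, z axes.
In Python, from station import sensors, eyes, ticket gives the robot as it stands.
- The arm moves only by the shell command python3 -m crank 'ROWS' [FORCE]. ROWS is JSON, a list of rows, each an object of numbers: "x", "y", "z": the shift along the tool's x, y, z in units of 40 mm (1.0 is 40 mm); "yaw": the turn about the tool's z in units of 6 degrees (1.0 is 6 degrees); "hand": the closure, from 0 (fully open) to 1 (shut). In form: [{"x": .., "y": .., "z": .., "yaw": .., "hand": ..}, ...]. A call has 1 to 10 rows; each row is the pose to reach, as a shift and turn from the pose measured when the call began, along the tool's axes at that moment; what a row does not reach only later rows make up. A row lasts 1/10 s, in which the tool goes at most 50 mm and 8.59 degrees, less where a joint would pass 70% of its speed; a pose out of reach is approached as far as the arm can. A call with a gripper value outside its range is refused whole. The fingers move at their own pace and stop on an object; FORCE is the grip in N (left out, the last holds). Time passes only in rows, so rows that repeat a pose let the fingers close. It gives the time, the measured TCP pose, the force and the opening at its end, in the units of the state.
- sensors.sense(): the state, without advancing time (a new reading comes with each control period).
- eyes.read_camera(name): name is "side" or "top"; returns a dict with "image" (400x640x3 uint8, blue, green, red), "z_map" (400x640 float32, mm along the optical axis (not along the pixel's ray), 0 where there is no reading), "mtx" (3x3 intrinsics, pixels), "R" (3x3) and "t" (3): a world point X has camera coordinates R X + t. Camera axes: x right, y down, z forward; pixel columns grow to the right and rows downward; lengths in mm; the calibration is good to about 2 mm. A picture is of the moment at which its call begins.
- ticket.finish_job(): hands the job in, once; it reports no verdict.
The state is a dict: "clock": time; "joint_positions": joint angles; "joint_velocities": joint speeds; "joint_efforts": joint torques, N m; "tool_pos": TCP position; "eef_rot": TCP orientation; "wrist_force": force on the tool from outside, world axes, zero at the start; "wrist_torque": the same for the moment, N m; "finger_gap": finger opening in mm.
Only numpy, scipy, OpenCV 4.12 (cv2) and the standard library are available. Lean on these libraries where they do the work, as an engineer would, in place of code of your own. Each camera call takes 0.05 s, during which the arm holds its last target.

### The job

The small steel pail stands on the plank bench with its wire bail folded down to one side. With the pail still standing on the bench, swing the bail up until it stands upright, then hang the pail by its bail on the iron hook of the pole frame, clear of the bench, and let go so that it hangs quietly. Keep the pail from tipping over on the way, and leave the oil can and the red box where they stand.

Things in the scene. Friction and masses are not known exactly. Their poses are not given: they have to be found in the camera images.
- pail: Open round steel pail, 150 mm across the rim, 120 across the foot, 120 high, 0.4 to 0.65 kg with bail. Origin: centre of the underside; z up. The bail's ears (its hinge line) lie at y = +80 and -80 mm, 106 mm above the underside. The bail starts folded to the pail's own -x side, the side away from the pole frame.
- bail (a joint): Swing of the bail in its ears, rad: 0 = upright, +1.57 = folded level to the pail's -x side, negative = past upright. Starts at 1.35 to 1.55; stops at 1.62 either way. The ears are stiff: the bail stays at any angle where it is left, and about 1 N at its top moves it.
- bail_top (a point): Middle of the bail's top, on the wire's centre, 92 mm from the hinge line. The bail is an arch of 6 mm wire, 166 mm wide. y along the wire, z away from the hinge, x across the bail. To both sides the wire runs almost straight, dropping 11 mm in 50 mm, then bends to the ears. Folded, it leaves 10 to 14 mm between wire and rim, too little for a finger. Only the middle 10 mm go on the hook.
- hook: Fixed iron hook of 10 mm rod on the front of the frame's cross rail. Origin: the bottom of the crook, on top of the rod, where a bail bears, 275 mm above the bench. x points along the arm into the rail, z up. The arm runs 90 mm to the rail's face, rising 9 mm; the upturned tip is at x = -25 mm, 36 mm high. Around the hook, before the rail, all is free.
- oilcan: Closed black lubricant can, 68 mm across, 144 mm high, standing on the bench; origin under its centre. To be left alone.
- redbox: Red plastic box with a swing door, 85 x 130 x 150 mm high, standing on the bench; origin under its centre. To be left alone.
- frame: Fixed pole frame. Origin on the bench under the middle of its rail; y along the rail, x to the back. Two posts, 64 mm thick, 335 mm high, at y = +350 and -350 mm; level cross rail, 70 mm thick, 820 long, axis 270 mm high; foot rail, 44 mm thick, axis 50 mm high. Dipper, scoop and hook spanner hang on wooden pegs at its back, out of the way.

How it is judged:
By the outcome, as a careful person would: the job done as asked, in the order asked, and still so for the second after the job is handed in, with the robot touching nothing.
It also fails if it takes over 64 s, if anything falls off the work surface, if the arm or the gripper's body presses on something with over 40 N, if the wrist force passes 120 N, or if a joint passes its speed limit or range.

## Working session

There is one attempt and no reset: what is moved stays moved. The work goes in short steps, Python scripts to look and compute and a shell command to move; the robot and the scene stay as the last step left them, time stands still between calls to the robot, and variables do not carry over. Pictures are saved under pics/ and viewed, and the job is handed in when it is done.

```bash
ls; mkdir -p pics
python3 - <<'E'
from station import sensors, eyes
import cv2,numpy as np
s=sensors.sense()
for k in s: print(k,np.round(s[k],3).tolist())
for n in("side","top"):
    c=eyes.read_camera(n); cv2.imwrite(f"pics/{n}0.png",c["image"]); np.savez(f"pics/{n}0.npz",**c)
    print(n,c["mtx"].tolist(),np.round(c["R"],3).tolist(),c["t"])
E
```

```text
pics
clock 0.0
joint_positions [63.471, 23.6, -0.73, 91.504, 0.321, 64.991, -4.71]
joint_velocities [0.058, 0.057, 0.035, 0.036, -0.043, 0.051, 0.0]
joint_efforts [-0.001, -60.063, 0.682, -29.942, 0.014, 0.011, -0.0]
tool_pos [240.193, -576.488, 249.45]
eef_rot [[0.923, 0.385, -0.001], [0.385, -0.923, 0.001], [-0.0, -0.002, -1.0]]
wrist_force [1.1, 0.952, 0.347]
wrist_torque [-0.01, 0.049, -0.04]
finger_gap 85.183
side [[405.80676579887484, 0.0, 314.3573414174905], [0.0, 405.80676579887484, 201.82766957099523], [0.0, 0.0, 1.0]] [[-0.872, -0.49, 0.002], [-0.361, 0.639, -0.679], [0.331, -0.593, -0.734]] [ 594.89003052  276.3925656  1036.39188697]
top [[520.1354704056205, 0.0, 323.516549607757], [0.0, 520.1354704056205, 210.06079541291555], [0.0, 0.0, 1.0]] [[-0.004, -1.0, 0.001], [-0.997, 0.004, -0.082], [0.082, -0.002, -0.997]] [  85.76429142  628.96159963 1505.98303209]
```

View pics/side0.png

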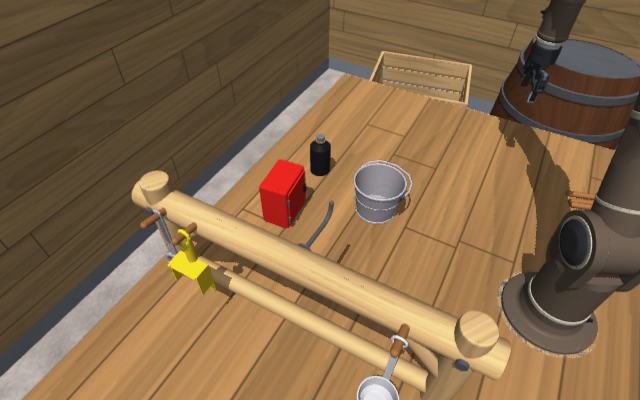

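View pics/top0.png

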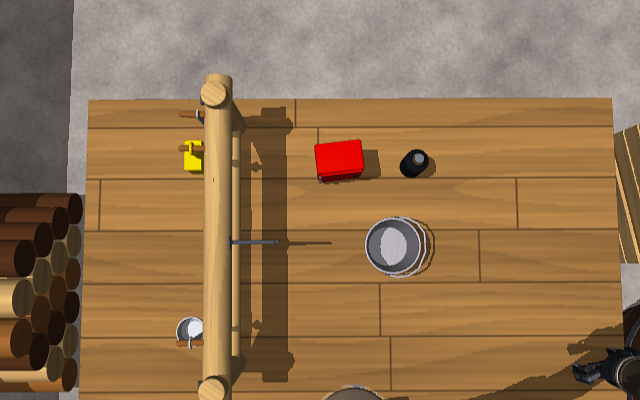

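The side view shows the pail at about (381,190) with its bail to the right, the red box at (283,193), the can at (320,155), and the hook at about (322,225). The top view shows the pail at (397,246) with its bail on the right (-y), and the hook arm running from (230,242) to (278,242). Next I'll measure from depth.

```bash
cat > h.py <<'E'
import numpy as np,cv2
def cloud(c):
    z=c["z_map"];K=c["mtx"];v,u=np.mgrid[:z.shape[0],:z.shape[1]]
    P=np.stack([(u-K[0,2])/K[0,0]*z,(v-K[1,2])/K[1,1]*z,z],-1)
    X=(P-c["t"])@c["R"]; X[z<=0]=np.nan; return X
def proj(c,X):
    p=np.asarray(X)@c["R"].T+c["t"]; q=p@c["mtx"].T; return q[...,:2]/q[...,2:]
E
python3 - <<'E'
from h import *
for n,roi in(("top",(330,460,200,290)),("side",(340,425,145,235))):
    c=np.load(f"pics/{n}0.npz"); X=cloud(c)
    u0,u1,v0,v1=roi; im=c["image"][v0:v1,u0:u1]
    cv2.imwrite(f"pics/{n}_pail.png",cv2.resize(im,None,fx=6,fy=6,interpolation=cv2.INTER_NEAREST) if n=="top" else cv2.resize(im,None,fx=6,fy=6,interpolation=cv2.INTER_NEAREST))
    P=X[v0:v1,u0:u1].reshape(-1,3); 
    for lo,hi in((-20,8),(20,100),(100,112),(112,122),(122,140),(140,300)):
        m=(P[:,2]>lo)&(P[:,2]<hi); 
        if m.sum(): print(n,lo,hi,m.sum(),np.round(P[m].min(0)),np.round(P[m].max(0)),np.round(np.median(P[m],0),1))
    rim=P[(P[:,2]>108)&(P[:,2]<130)]
# circle fit
    print(len(rim))
c=np.load("pics/top0.npz");X=cloud(c)
print("hook row top")
for u in range(224,290,3):
    col=X[236:249,u]; i=np.nanargmax(col[:,2]); print(u,236+i,np.round(col[i],1))
E
```

```text
top -20 8 9968 [ 395. -326.  -15.] [662.  65.   8.] [ 528.7 -117.3   -0.6]
top 20 100 664 [ 453. -176.   20.] [592. -38. 100.] [ 527.6 -143.3   64.2]
top 100 112 171 [ 434. -184.  100.] [605. -36. 112.] [ 524.4 -135.3  108.1]
top 112 122 448 [ 434. -199.  112.] [602. -30. 122.] [ 518.6 -152.4  118.3]
top 122 140 179 [ 440. -197.  122.] [599. -30. 130.] [ 510.4 -109.9  123.9]
714
side -20 8 5090 [ 356. -481.  -10.] [760.  40.   8.] [ 529.6 -188.7   -0.7]
side 20 100 1521 [ 447. -178.   20.] [594. -33. 100.] [ 524.6 -136.4   64.6]
side 100 112 324 [ 435. -181.  100.] [605. -32. 112.] [ 520.7 -130.7  106.6]
side 112 122 443 [ 437. -199.  112.] [601. -28. 122.] [ 515.2 -154.5  118.3]
side 122 140 86 [ 446. -191.  122.] [599. -29. 126.] [ 523.8 -105.4  123. ]
646
hook row top
224 241 [533.  323.  301.3]
227 248 [516.2 316.7 295.1]
230 244 [526.  310.9 288. ]
233 241 [533.3 304.4 283.4]
236 241 [533.3 297.5 281.5]
239 243 [528.4 290.3 280.4]
242 243 [528.4 282.5 283.6]
245 242 [530.8 275.5 281.6]
248 243 [528.4 268.7 277.9]
251 241 [533.3 261.4 278. ]
254 243 [528.4 254.3 276. ]
257 243 [528.3 246.7 277.7]
260 242 [530.8 239.6 275.7]
263 241 [533.2 232.3 275.3]
266 242 [530.7 224.7 277.7]
269 241 [533.1 217.3 278.1]
272 241 [533.  210.  278.1]
275 241 [532.3 199.9 308.6]
278 243 [527.4 192.3 313.4]
281 242 [536.4 209.9   4.4]
284 240 [542.2 200.9   5.7]
287 245 [527.4 192.2   2.8]
```

Run:
```python
from h import *
c=np.load("pics/side0.npz"); im=c["image"][180:270,280:360]
cv2.imwrite("pics/side_hook.png",cv2.resize(im,None,fx=6,fy=6,interpolation=cv2.INTER_NEAREST))
```

```text
(no output)
```

View pics/top_pail.png

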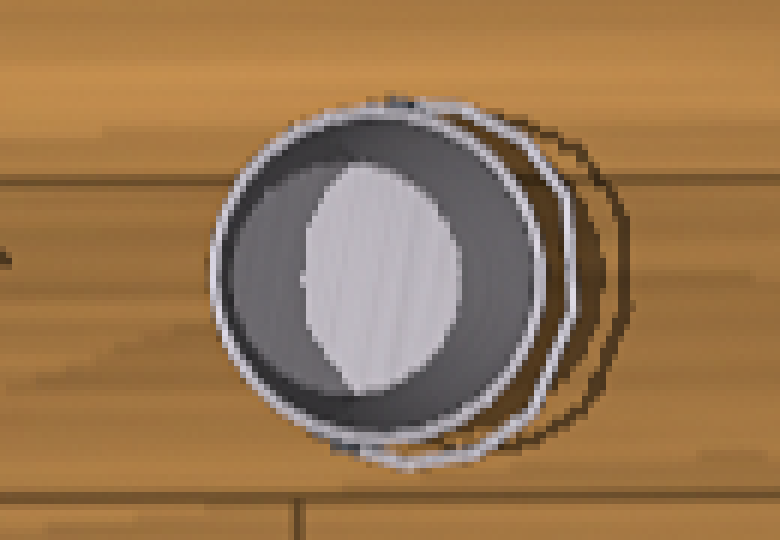

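View pics/side_pail.png

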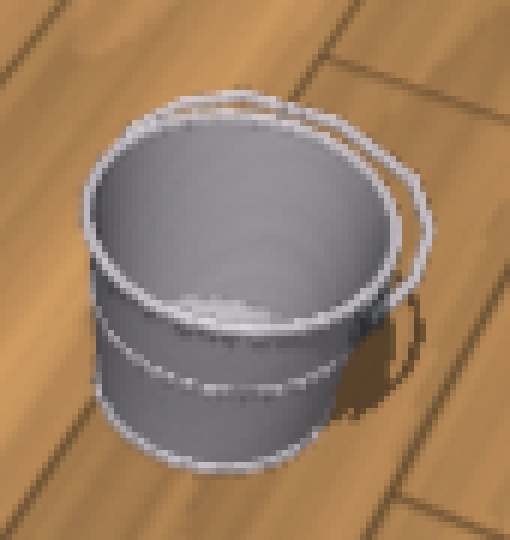

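View pics/side_hook.png

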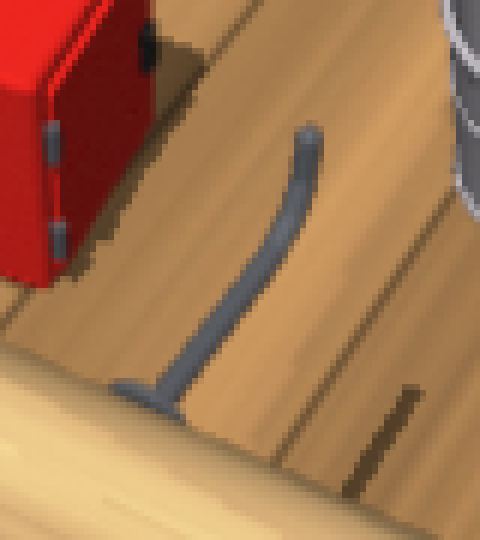

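Run:
```python
from h import *
from scipy.optimize import least_squares
def circ(P,r=None):
    f=lambda q:np.hypot(P[:,0]-q[0],P[:,1]-q[1])-q[2]
    return least_squares(f,[520,-110,75],loss="soft_l1",f_scale=2).x
for n,roi in(("top",(330,460,200,290)),("side",(340,425,145,235))):
    c=np.load(f"pics/{n}0.npz"); X=cloud(c)
    u0,u1,v0,v1=roi; S=X[v0:v1,u0:u1]; P=S.reshape(-1,3); I=np.mgrid[v0:v1,u0:u1].reshape(2,-1).T
    m=(P[:,2]>114)&(P[:,2]<127)
    d=np.hypot(P[:,0]-519,P[:,1]+110); m1=m&(d>68)&(d<81)
    for _ in range(3):
        q=circ(P[m1]); d=np.hypot(P[:,0]-q[0],P[:,1]-q[1]); m1=m&(abs(d-q[2])<4)&(d>70)
    print(n,"rim",q,m1.sum(),np.median(P[m1,2]))
    w=(P[:,2]>98)&(d>80)&(P[:,2]<140)
    W=P[w]-[q[0],q[1],0]
    # find pts; angle sort
    a=np.degrees(np.arctan2(W[:,1],W[:,0])); o=np.argsort(a)
    for b in range(-180,180,10):
        s=(a>=b)&(a<b+10)
        if s.sum(): print(b,s.sum(),np.round(np.median(W[s],0),1),"r",np.round(np.median(np.hypot(W[s,0],W[s,1])),1))
    np.save(f"pics/{n}_W.npy",P[w])
```

```text
top rim [ 522.30519026 -105.0866884    74.26450037] 416 120.59777344731359
-180 13 [-85.5  -7.3 111. ] r 85.8
-170 13 [-85.4 -21.  111.8] r 87.7
-160 14 [-82.7 -38.4 115.5] r 91.1
-150 12 [-74.7 -52.4 116.2] r 92.5
-140 15 [-66.3 -66.  118.9] r 93.2
-130 12 [-51.6 -75.2 119. ] r 91.4
-120 13 [-36.5 -81.3 118.4] r 89.1
-110 13 [-22.9 -87.3 119.4] r 90.8
-100 15 [ -9.2 -89.7 120. ] r 90.0
-90 11 [  7.3 -89.5 119.9] r 89.5
-80 15 [ 26.5 -88.5 117.9] r 92.4
-70 13 [ 40.2 -85.3 116.3] r 94.0
-60 13 [ 54.  -75.5 115.4] r 92.7
-50 13 [ 65.3 -64.3 115.6] r 91.1
-40 11 [ 71.5 -50.7 113.2] r 88.5
-30 13 [ 77.1 -38.3 109.7] r 86.1
-20 8 [ 79.8 -22.6 109.3] r 81.9
-10 3 [ 80.2 -10.  111.8] r 81.3
160 2 [-80.2  18.4 109.5] r 82.2
170 10 [-80.4   5.8 110.2] r 81.2
side rim [ 522.62407866 -104.36444746   74.21724154] 338 120.50225260137896
-180 11 [-83.4 -10.5 109.8] r 84.2
-170 9 [-84.6 -25.2 112.1] r 88.0
-160 8 [-82.2 -38.4 116.4] r 90.7
-150 10 [-75.8 -53.  116.9] r 91.2
-140 10 [-65.4 -66.3 116.7] r 92.6
-130 10 [-52.7 -75.  118.3] r 92.8
-120 10 [-37.7 -81.7 118.1] r 90.8
-110 9 [-25.  -86.6 118.6] r 89.6
-100 11 [ -8.7 -91.3 118.7] r 92.0
-90 10 [  7.  -88.6 119.3] r 89.0
-80 11 [ 23.4 -89.8 117.8] r 92.7
-70 12 [ 41.  -85.5 116.3] r 94.8
-60 9 [ 53.5 -76.7 116.1] r 93.9
-50 10 [ 64.5 -66.6 114.3] r 92.1
-40 8 [ 72.2 -51.4 114.4] r 88.8
-30 3 [ 79.1 -33.  110. ] r 87.4
-10 1 [ 82.4 -14.  111. ] r 83.6
160 3 [-80.2  15.3 111.4] r 81.6
170 4 [-81.5   7.  106.5] r 81.9
```

Run:
```python
from h import *
from scipy.optimize import least_squares
C=np.array([522.45,-104.75,106])
W=np.vstack([np.load(f"pics/{n}_W.npy") for n in("top","side")])-C
def st(q):
    a,th=q[:2]; x=np.array([np.cos(a),np.sin(a)]); y=np.array([-x[1],x[0]])
    px=W[:,:2]@x; s=W[:,:2]@y
    t=-px*np.sin(th)+W[:,2]*np.cos(th); n=px*np.cos(th)+W[:,2]*np.sin(th)
    return s,t,n
def f(q):
    s,t,n=st(q); k=(abs(s)<66)&(t>30)
    e=t-(92+q[2]*(s/50)**2+q[3]*(s/50)**4+q[4]*(s/50)**6)
    return np.where(k,np.r_[e],0).tolist()+np.where(k,n-q[5],0).tolist()
for a0 in(75,80,90):
    r=least_squares(f,[np.radians(a0),1.45,-11,0,0,1],loss="soft_l1",f_scale=2); q=r.x
    print(np.degrees(q[0]),q[1:],r.cost)
a,th=q[:2]
print("bail top",C+[-92*np.sin(th)*np.cos(a),-92*np.sin(th)*np.sin(a),92*np.cos(th)])
```

```text
80.01578331410214 [  1.45185089 -15.84218354   7.63636555  -4.34654975   2.49823138] 957.9991294486075
80.01908264815054 [  1.46825562 -23.59720008  22.55446655 -10.82641176   3.87111288] 928.3057329996773
80.01578171872346 [  1.44229687 -16.19505975   8.50798516  -4.82283614   1.6882722 ] 955.5845934189442
bail top [ 506.63083257 -194.60968503  117.78944222]
```

```bash
python3 -m crank '[{"x":0.5,"y":-0.35,"yaw":0.3,"hand":0},{"x":1.5,"y":-1.0,"yaw":1,"hand":0},{"x":2.6,"y":-1.75,"yaw":2,"hand":0},{"x":3.7,"y":-2.5,"yaw":2.8,"hand":0},{"x":4.8,"y":-3.25,"yaw":3.6,"hand":0},{"x":5.9,"y":-4.0,"yaw":4.3,"hand":0},{"x":7.0,"y":-4.75,"yaw":5,"hand":0},{"x":8.1,"y":-5.5,"yaw":5.44,"hand":0},{"x":9.2,"y":-6.2,"yaw":5.44,"hand":0},{"x":10,"y":-6.8,"yaw":5.44,"hand":0}]' 20
python3 -m crank '[{"hand":0},{"hand":0}]'
cat > w.py <<'E'
# units from current pose to world target: python3 w.py x y z [jaw angle deg]
import sys,numpy as np
from station import sensors
s=sensors.sense();R=np.array(s["eef_rot"]);p=np.array(s["tool_pos"])
print("pos",p.round(1),"jaw",np.degrees(np.arctan2(R[1,1],R[0,1])).round(2),"clk",s["clock"],"gap",s["finger_gap"],"F",np.round(s["wrist_force"],2))
a=[float(v) for v in sys.argv[1:]]
if len(a)>=3:
    print("xyz units",(R.T@(np.array(a[:3])-p)/40).round(3), "ux dir units/40mm",(R.T@[0.174,0.985,0]).round(3))
    if len(a)>3:
        d=(np.degrees(np.arctan2(R[1,1],R[0,1]))-a[3]+90)%180-90; print("yaw units",round(d/6,3))
E
python3 w.py 512.5 -161.4 94 80
```

```text
pos [ 240.2 -576.5  249.5] jaw -67.38 clk 0.1 gap 85.55829342075668 F [0.45 0.43 0.02]
xyz units [10.276 -6.955  3.897] ux dir units/40mm [ 0.539 -0.842  0.001]
yaw units 5.437invalid input at $[0]: expected keys x, y, z, yaw, hand
invalid input at $[0]: expected keys x, y, z, yaw, hand
```

All keys are required in every row.

```bash
python3 -m crank '[{"x":0.5,"y":-0.35,"z":0,"yaw":0.3,"hand":0},{"x":1.5,"y":-1.0,"z":0,"yaw":1,"hand":0},{"x":2.6,"y":-1.75,"z":0,"yaw":2,"hand":0},{"x":3.7,"y":-2.5,"z":0,"yaw":2.8,"hand":0},{"x":4.8,"y":-3.25,"z":0,"yaw":3.6,"hand":0},{"x":5.9,"y":-4.0,"z":0,"yaw":4.3,"hand":0},{"x":7.0,"y":-4.75,"z":0,"yaw":5,"hand":0},{"x":8.1,"y":-5.5,"z":0,"yaw":5.44,"hand":0},{"x":9.2,"y":-6.2,"z":0,"yaw":5.44,"hand":0},{"x":10,"y":-6.8,"z":0,"yaw":5.44,"hand":0}]' 20
python3 -m crank '[{"x":0,"y":0,"z":0,"yaw":0,"hand":0},{"x":0,"y":0,"z":0,"yaw":0,"hand":0}]'
python3 w.py 512.5 -161.4 94 80
```

```text
clock: 1.1
tool_pos: [499.4, -179.7, 249.8]
eef_rot: [[0.985, -0.174, -0.001], [-0.174, -0.985, 0.001], [-0.001, -0.001, -1.0]]
wrist_force: [1.3, -1.0, -0.3]
finger_gap: 85.5
clock: 1.3
tool_pos: [499.7, -178.2, 249.4]
eef_rot: [[0.985, -0.171, -0.002], [-0.171, -0.985, 0.002], [-0.002, -0.001, -1.0]]
wrist_force: [-0.8, -1.2, -0.6]
finger_gap: 85.6
pos [ 499.7 -178.2  249.4] jaw -99.83 clk 1.3 gap 85.55703808039947 F [-0.77 -1.17 -0.57]
xyz units [ 0.25  -0.464  3.884] ux dir units/40mm [ 0.003 -1.     0.001]
yaw units 0.028
```

```bash
python3 -m crank '[{"x":0.25,"y":-0.46,"z":0.5,"yaw":0.03,"hand":0},{"x":0.25,"y":-0.46,"z":1.2,"yaw":0.03,"hand":0},{"x":0.25,"y":-0.46,"z":1.8,"yaw":0.03,"hand":0},{"x":0.25,"y":-0.46,"z":1.8,"yaw":0.03,"hand":0}]'
python3 w.py 512.5 -161.4 94 80
python3 - <<'E'
from h import *
from station import eyes
for n,(u0,u1,v0,v1) in(("top",(350,480,190,290)),("side",(340,470,80,235))):
    c=eyes.read_camera(n); np.savez(f"pics/{n}1.npz",**c)
    im=c["image"][v0:v1,u0:u1]; k=600//max(im.shape[:2])
    cv2.imwrite(f"pics/{n}1.png",cv2.resize(im,None,fx=k,fy=k,interpolation=cv2.INTER_NEAREST))
E
```

```text
clock: 1.7
tool_pos: [509.6, -163.2, 174.3]
eef_rot: [[0.984, -0.176, -0.008], [-0.176, -0.984, 0.002], [-0.008, -0.001, -1.0]]
wrist_force: [-0.2, 0.2, 0.5]
finger_gap: 85.2
pos [ 509.6 -163.2  174.3] jaw -100.16 clk 1.7 gap 85.22910078843991 F [-0.18  0.23  0.47]
xyz units [ 0.08  -0.054  2.007] ux dir units/40mm [-0.002 -1.     0.001]
yaw units -0.026
```

View pics/side1.png

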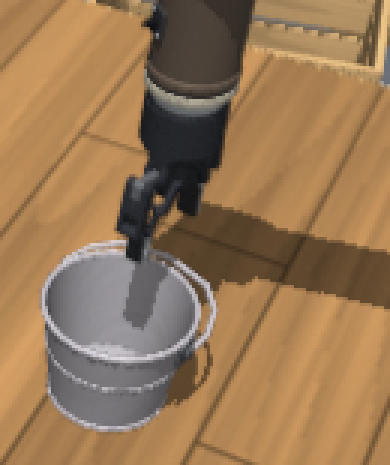

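View pics/top1.png

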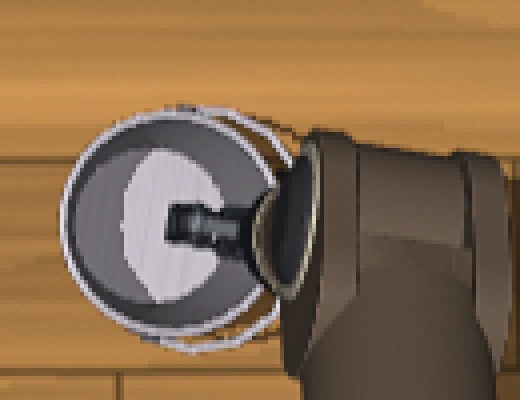

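The side view shows both fingers straddling the bail: the inner one is over the pail mouth (tip near zoomed (140,255)), the outer one behind the rim. I'll check the fingertip height from depth.

Run:
```python
from h import *
c=np.load("pics/side1.npz"); X=cloud(c)[80:235,340:470].reshape(-1,3)
C=np.array([522.45,-104.75,0]); D=X-C; px=D[:,:2]@[.174,.985]; py=D[:,:2]@[-.985,.174]
for lo in range(130,215,5):
    m=(X[:,2]>=lo)&(X[:,2]<lo+5)&(abs(py)<60)
    if m.sum(): 
        a=px[m&(px<-57)];b=px[m&(px>-57)]
        print(lo,"outer",len(a),a.min().round(1) if len(a) else "",a.max().round(1) if len(a) else "","inner",len(b),b.min().round(1) if len(b) else "",b.max().round(1) if len(b) else "","py",py[m].min().round(),py[m].max().round())
```

```text
165 outer 1 -104.0 -104.0 inner 0   py 6.0 6.0
170 outer 9 -106.3 -101.6 inner 4 -20.1 -7.3 py -7.0 11.0
175 outer 8 -107.9 -100.2 inner 8 -16.7 -5.2 py -8.0 12.0
180 outer 13 -107.0 -99.8 inner 9 -13.8 -1.9 py -10.0 14.0
185 outer 11 -107.7 -100.5 inner 11 -14.4 -2.7 py -7.0 13.0
190 outer 12 -109.8 -101.3 inner 10 -10.9 -1.1 py -7.0 12.0
195 outer 6 -105.1 -99.4 inner 14 -14.8 -1.7 py -6.0 13.0
200 outer 12 -106.4 -99.5 inner 7 -16.0 -4.3 py -2.0 13.0
205 outer 7 -106.5 -99.8 inner 3 -12.9 -5.7 py -1.0 12.0
210 outer 5 -107.5 -101.5 inner 3 -11.4 -4.3 py 3.0 14.0
```

```bash
python3 -m crank '[{"x":0.08,"y":0,"z":0.6,"yaw":0,"hand":0},{"x":0.08,"y":0,"z":1.2,"yaw":0,"hand":0},{"x":0.08,"y":0,"z":1.7,"yaw":0,"hand":0},{"x":0.08,"y":0,"z":2.1,"yaw":0,"hand":0},{"x":0.08,"y":0,"z":2.1,"yaw":0,"hand":0}]'
python3 w.py 512.5 -161.4 94 80
```

```text
clock: 2.3
tool_pos: [514.2, -164.5, 93.2]
eef_rot: [[0.984, -0.177, -0.004], [-0.177, -0.984, 0.001], [-0.004, -0.001, -1.0]]
wrist_force: [-0.0, 0.4, 0.3]
finger_gap: 85.8
pos [ 514.2 -164.5   93.2] jaw -100.21 clk 2.3 gap 85.79148532389334 F [-0.04  0.35  0.34]
xyz units [-0.056 -0.067 -0.02 ] ux dir units/40mm [-0.003 -1.     0.001]
yaw units -0.034
```

```bash
python3 -m crank '[{"x":0,"y":-0.1,"z":0,"yaw":0,"hand":0},{"x":0,"y":-0.18,"z":0,"yaw":0,"hand":0},{"x":0,"y":-0.22,"z":0,"yaw":0,"hand":0},{"x":0,"y":-0.24,"z":0,"yaw":0,"hand":0},{"x":0,"y":-0.26,"z":-0.05,"yaw":0,"hand":0},{"x":0,"y":-0.27,"z":-0.15,"yaw":0,"hand":0},{"x":0,"y":-0.28,"z":-0.25,"yaw":0,"hand":0},{"x":0,"y":-0.29,"z":-0.35,"yaw":0,"hand":0}]'
python3 w.py
cat > look.py <<'E'
import sys
from h import *
from station import eyes
tag=sys.argv[1]
for n,(u0,u1,v0,v1) in(("top",(350,480,190,290)),("side",(340,470,80,235))):
    c=eyes.read_camera(n); np.savez(f"pics/{n}{tag}.npz",**c)
    im=c["image"][v0:v1,u0:u1]; k=600//max(im.shape[:2])
    cv2.imwrite(f"pics/{n}{tag}.png",cv2.resize(im,None,fx=k,fy=k,interpolation=cv2.INTER_NEAREST))
E
python3 look.py 2
```

```text
clock: 3.1
tool_pos: [516.4, -152.9, 107.6]
eef_rot: [[0.984, -0.177, -0.004], [-0.177, -0.984, 0.001], [-0.004, -0.001, -1.0]]
wrist_force: [-0.1, -0.2, -0.5]
finger_gap: 85.1
pos [ 516.4 -152.9  107.6] jaw -100.2 clk 3.1 gap 85.08183654393547 F [-0.1  -0.25 -0.47]
```

View pics/side2.png

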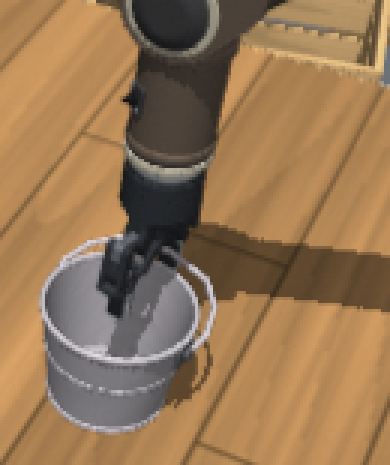

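```bash
cat > bail.py <<'E'
# estimate pail centre and bail angle from pictures with tag
import sys
from h import *
from scipy.optimize import least_squares
tag=sys.argv[1]; yawd=float(sys.argv[2]) if len(sys.argv)>2 else 80
P=[]
for n,(u0,u1,v0,v1) in(("top",(330,480,190,300)),("side",(330,440,130,245))):
    c=np.load(f"pics/{n}{tag}.npz"); X=cloud(c)[v0:v1,u0:u1].reshape(-1,3); I=c["image"][v0:v1,u0:u1].reshape(-1,3).astype(float)
    sat=I.max(1)-I.min(1); k=(sat<45)&(I.max(1)>105); P.append(X[k])
P=np.vstack(P); P=P[np.isfinite(P[:,2])]
rim=P[(abs(P[:,2]-119.5)<5)]
q=np.array([522.4,-104.7])
if len(sys.argv)>4: q=np.array([float(sys.argv[3]),float(sys.argv[4])])
for _ in range(5):
    d=np.hypot(*(rim[:,:2]-q).T); R=rim[(abs(d-74)<4)]
    q=least_squares(lambda p:np.hypot(*(R[:,:2]-p).T)-74.3,q,loss="soft_l1",f_scale=1).x
print("centre",q.round(1),len(R))
a=np.radians(yawd); x=np.array([np.cos(a),np.sin(a)]); y=np.array([-x[1],x[0]])
D=P[:,:2]-q; px=D@x; s=D@y; h=P[:,2]-106; r=np.hypot(px,h)
# wire: t at s should match the arch profile
prof=lambda s:92-11*(s/50)**2
m=(abs(s)<60)&(abs(r-prof(s))<7)&(h>0)&((np.hypot(*D.T)>79)|(h>22))
th=np.arctan2(-px[m],h[m])
for lo in range(-60,60,15):
    k=(s[m]>=lo)&(s[m]<lo+15)
    if k.sum(): print("s",lo,k.sum(),"theta",np.median(th[k]).round(3),"topz",(106+92*np.cos(np.median(th[k]))).round(1))
E
python3 bail.py 0; python3 bail.py 2
```

```text
centre [ 523.1 -104.9] 597
s -60 27 theta 1.438 topz 118.2
s -45 17 theta 1.42 topz 119.8
s -30 20 theta 1.414 topz 120.4
s -15 22 theta 1.424 topz 119.4
s 0 19 theta 1.434 topz 118.6
s 15 17 theta 1.431 topz 118.8
s 30 20 theta 1.426 topz 119.3
s 45 22 theta 1.404 topz 121.3
centre [ 523.1 -102.5] 483
s -60 6 theta 1.318 topz 129.0
s -15 21 theta 0.01 topz 198.0
s 0 5 theta -0.131 topz 197.2
s 15 5 theta 1.273 topz 133.0
s 30 10 theta 1.307 topz 130.0
s 45 11 theta 1.298 topz 130.8
```

View pics/top2.png

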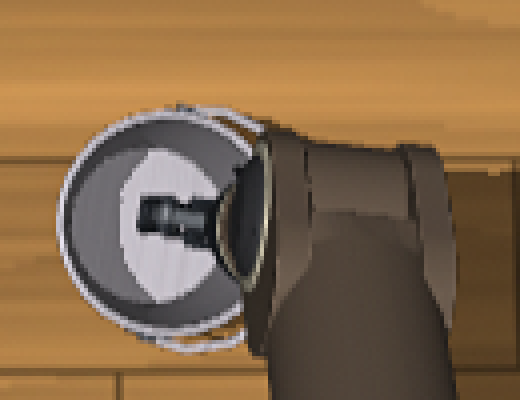

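The bail has come up to about 1.30 rad and the pail slid only about 2 mm. I'll keep dragging it up along the arc.

```bash
python3 -m crank '[{"x":0,"y":-0.02,"z":-0.1,"yaw":0,"hand":0},{"x":0,"y":-0.05,"z":-0.2,"yaw":0,"hand":0},{"x":0,"y":-0.08,"z":-0.3,"yaw":0,"hand":0},{"x":0,"y":-0.12,"z":-0.4,"yaw":0,"hand":0},{"x":0,"y":-0.16,"z":-0.5,"yaw":0,"hand":0},{"x":0,"y":-0.21,"z":-0.6,"yaw":0,"hand":0},{"x":0,"y":-0.25,"z":-0.68,"yaw":0,"hand":0}]'
python3 w.py
python3 look.py 3; python3 bail.py 3
```

```text
clock: 3.9
tool_pos: [518.7, -142.9, 135.6]
eef_rot: [[0.984, -0.177, -0.003], [-0.177, -0.984, 0.001], [-0.003, -0.001, -1.0]]
wrist_force: [0.7, -0.6, -0.6]
finger_gap: 85.5
pos [ 518.7 -142.9  135.6] jaw -100.19 clk 3.9 gap 85.51674391771107 F [ 0.72 -0.63 -0.57]
centre [ 523.3 -102.5] 446
s 0 6 theta 0.53 topz 185.4
s 15 9 theta 1.01 topz 154.9
s 30 10 theta 0.999 topz 155.8
s 45 14 theta 1.012 topz 154.8
```

View pics/side3.png

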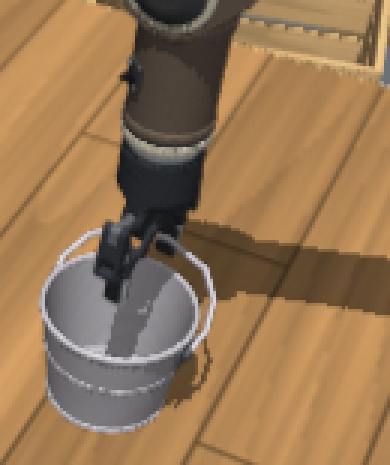

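```bash
python3 -m crank '[{"x":0,"y":-0.1,"z":-0.15,"yaw":0,"hand":0},{"x":0,"y":-0.22,"z":-0.3,"yaw":0,"hand":0},{"x":0,"y":-0.35,"z":-0.45,"yaw":0,"hand":0},{"x":0,"y":-0.5,"z":-0.6,"yaw":0,"hand":0},{"x":0,"y":-0.68,"z":-0.75,"yaw":0,"hand":0},{"x":0,"y":-0.86,"z":-0.88,"yaw":0,"hand":0},{"x":0,"y":-1.06,"z":-1.0,"yaw":0,"hand":0},{"x":0,"y":-1.24,"z":-1.08,"yaw":0,"hand":0},{"x":0,"y":-1.42,"z":-1.14,"yaw":0,"hand":0},{"x":0,"y":-1.6,"z":-1.2,"yaw":0,"hand":0}]'
python3 w.py
python3 look.py 4; python3 bail.py 4
```

```text
clock: 5.0
tool_pos: [530.4, -79.1, 183.8]
eef_rot: [[0.984, -0.176, -0.002], [-0.176, -0.984, 0.001], [-0.003, -0.001, -1.0]]
wrist_force: [1.1, -0.9, -0.3]
finger_gap: 85.2
pos [530.4 -79.1 183.8] jaw -100.17 clk 5.0 gap 85.21714490000925 F [ 1.13 -0.85 -0.27]
centre [ 523.5 -102.5] 291
s -15 3 theta 0.127 topz 197.3
s 0 5 theta 0.128 topz 197.2
s 15 10 theta 0.152 topz 196.9
s 30 11 theta 0.12 topz 197.3
s 45 15 theta 0.129 topz 197.2
```

View pics/side4.png

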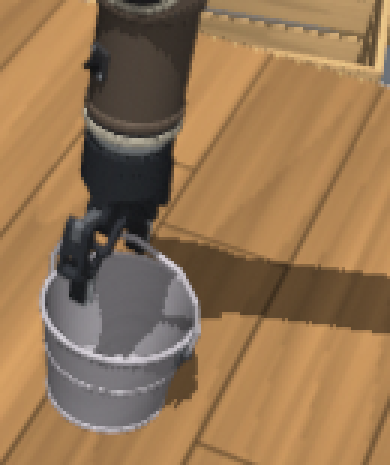

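View pics/top4.png

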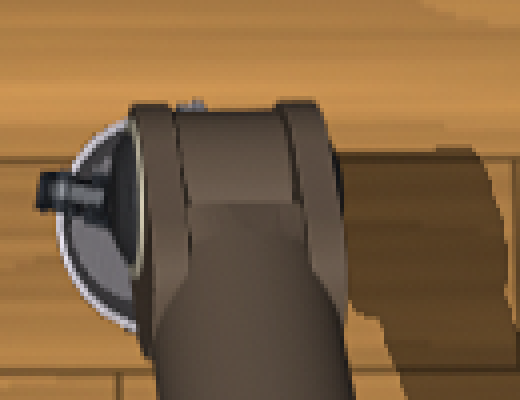

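The bail is at about 0.13 rad with the pail steady. I'll finish the swing with a 12 mm push, then back off.

```bash
python3 -m crank '[{"x":0,"y":-0.1,"z":0,"yaw":0,"hand":0},{"x":0,"y":-0.2,"z":0,"yaw":0,"hand":0},{"x":0,"y":-0.27,"z":0,"yaw":0,"hand":0},{"x":0,"y":-0.29,"z":0,"yaw":0,"hand":0},{"x":0,"y":-0.29,"z":0,"yaw":0,"hand":0},{"x":0,"y":-0.1,"z":0,"yaw":0,"hand":0},{"x":-0.1,"y":0.3,"z":0,"yaw":0,"hand":0},{"x":-0.3,"y":0.5,"z":0,"yaw":0,"hand":0},{"x":-0.5,"y":0.6,"z":0,"yaw":0,"hand":0}]'
python3 w.py
python3 look.py 5; python3 bail.py 5
```

```text
clock: 6.0
tool_pos: [505.8, -99.8, 183.9]
eef_rot: [[0.984, -0.177, -0.002], [-0.177, -0.984, 0.002], [-0.003, -0.001, -1.0]]
wrist_force: [-1.1, 0.9, -0.1]
finger_gap: 85.1
pos [505.8 -99.8 183.9] jaw -100.19 clk 6.0 gap 85.0968591837068 F [-1.12  0.92 -0.13]
centre [ 523.2 -102.7] 364
s -60 17 theta 0.02 topz 198.0
s -45 7 theta 0.015 topz 198.0
s 15 12 theta 0.002 topz 198.0
s 30 13 theta -0.006 topz 198.0
s 45 14 theta 0.005 topz 198.0
```

View pics/side5.png

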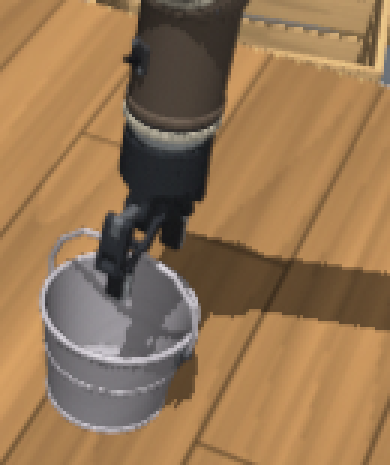

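```bash
python3 w.py 493.7 -97.5 197 80
```

```text
pos [505.4 -99.1 184. ] jaw -100.15 clk 6.1 gap 85.61758969644022 F [ 0.34 -0.36 -0.1 ]
xyz units [-0.295  0.013 -0.324] ux dir units/40mm [-0.002 -1.     0.001]
yaw units -0.026
```

```bash
python3 -m crank '[{"x":-0.29,"y":0.01,"z":-0.32,"yaw":0,"hand":0},{"x":-0.29,"y":0.01,"z":-0.32,"yaw":0,"hand":0},{"x":-0.29,"y":0.01,"z":-0.32,"yaw":0,"hand":0.4},{"x":-0.29,"y":0.01,"z":-0.32,"yaw":0,"hand":0.6},{"x":-0.29,"y":0.01,"z":-0.32,"yaw":0,"hand":0.7},{"x":-0.29,"y":0.01,"z":-0.32,"yaw":0,"hand":0.8},{"x":-0.29,"y":0.01,"z":-0.32,"yaw":0,"hand":0.8}]' 30
python3 w.py 493.7 -97.5 197 80; python3 look.py 6; python3 bail.py 6
```

```text
clock: 6.8
tool_pos: [494.0, -97.4, 196.6]
eef_rot: [[0.984, -0.176, -0.003], [-0.176, -0.984, 0.002], [-0.003, -0.001, -1.0]]
wrist_force: [0.2, 0.5, 0.3]
finger_gap: 17.1
pos [494.  -97.4 196.6] jaw -100.15 clk 6.8 gap 17.117589830063768 F [0.21 0.49 0.3 ]
xyz units [-0.006  0.005 -0.011] ux dir units/40mm [-0.002 -1.     0.001]
yaw units -0.024
centre [ 523.1 -102.7] 409
s -60 22 theta 0.01 topz 198.0
s -45 15 theta 0.014 topz 198.0
s -30 9 theta 0.007 topz 198.0
s -15 2 theta -0.01 topz 198.0
s 30 6 theta -0.085 topz 197.7
s 45 13 theta 0.009 topz 198.0
```

View pics/side6.png

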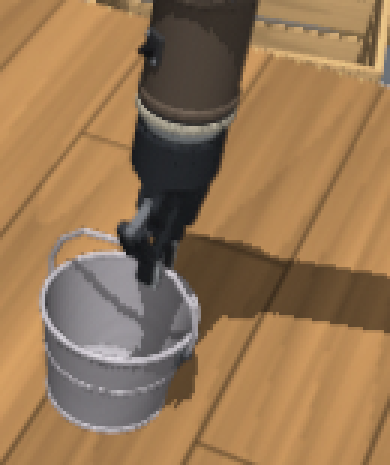

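The fingers straddle the wire with a 17 mm opening and the bail is undisturbed. Now I close firmly and lift a little.

```bash
python3 -m crank '[{"x":0,"y":0,"z":0,"yaw":0,"hand":0.9},{"x":0,"y":0,"z":0,"yaw":0,"hand":1},{"x":0,"y":0,"z":0,"yaw":0,"hand":1},{"x":0,"y":0,"z":0,"yaw":0,"hand":1},{"x":0,"y":0,"z":-0.1,"yaw":0,"hand":1},{"x":0,"y":0,"z":-0.3,"yaw":0,"hand":1},{"x":0,"y":0,"z":-0.5,"yaw":0,"hand":1},{"x":0,"y":0,"z":-0.7,"yaw":0,"hand":1},{"x":0,"y":0,"z":-0.8,"yaw":0,"hand":1},{"x":0,"y":0,"z":-0.8,"yaw":0,"hand":1}]' 110
python3 w.py 493.7 -97.5 197 80; python3 look.py 7
```

```text
clock: 7.9
tool_pos: [494.4, -97.5, 229.5]
eef_rot: [[0.984, -0.176, -0.001], [-0.176, -0.984, 0.001], [-0.002, -0.001, -1.0]]
wrist_force: [-0.1, 0.5, -4.5]
finger_gap: 2.2
pos [494.4 -97.5 229.5] jaw -100.15 clk 7.9 gap 2.2062000545415685 F [-0.11  0.49 -4.48]
xyz units [-0.017  0.004  0.813] ux dir units/40mm [-0.002 -1.     0.001]
yaw units -0.026
```

View pics/side7.png

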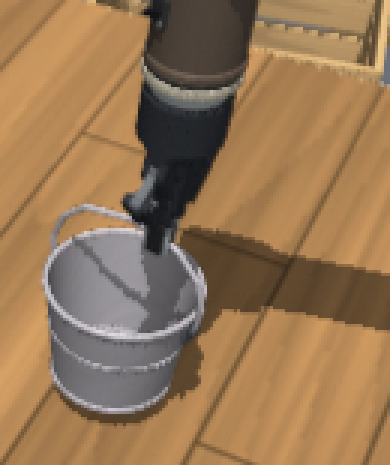

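View pics/top7.png

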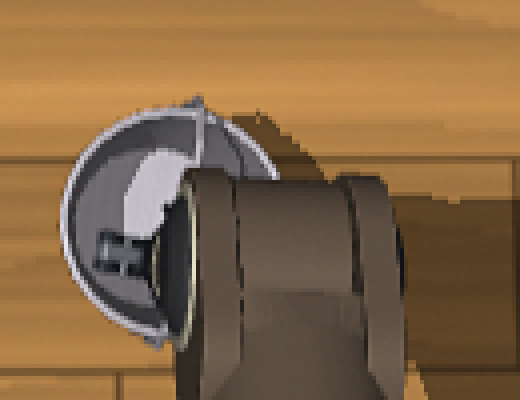

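Pail is lifted (−4.5 N at the wrist); I'll check tilt and wire position relative to the TCP.

```bash
cat > wire.py <<'E'
# bail wire + rim in tool frame, from tag
import sys
from h import *
from station import sensors
s=sensors.sense();R=np.array(s["eef_rot"]);p=np.array(s["tool_pos"])
for n in("top","side"):
    c=np.load(f"pics/{n}{sys.argv[1]}.npz"); X=cloud(c).reshape(-1,3); I=c["image"].reshape(-1,3).astype(float)
    k=(I.max(1)-I.min(1)<45)&(I.max(1)>105)&np.isfinite(X[:,2]); T=(X[k]-p)@R
    m=(abs(T[:,1])<8)&(T[:,2]>-12)&(T[:,2]<80)&(T[:,0]>12)&(T[:,0]<115)
    for lo in range(10,115,8):
        q=m&(T[:,0]>=lo)&(T[:,0]<lo+8)
        if q.sum(): print(n,"x",lo,q.sum(),"y",np.median(T[q,1]).round(1),"z min/med",T[q,2].min().round(1),np.median(T[q,2]).round(1))
    # rim plane
    m=(T[:,2]>50)&(T[:,2]<110)&(np.hypot(T[:,0]-30,T[:,1])<82)&(np.hypot(T[:,0]-30,T[:,1])>66)
    Q=T[m]
    A=np.c_[Q[:,:2],np.ones(len(Q))]
    w=np.ones(len(Q),bool)
    for _ in range(8):
        b=np.linalg.lstsq(A[w],Q[w,2],rcond=None)[0]; e=Q[:,2]-A@b; w=(e<4)&(e>-4)
        if w.sum()<20: break
    print(n,"rim slope deg along x,y",np.degrees(b[:2]).round(2),"z at x=30:",(b[2]+30*b[0]).round(1),w.sum())
E
python3 wire.py 7
```

```text
top x 58 2 y -1.1 z min/med 2.8 5.0
top x 66 7 y -0.6 z min/med 1.9 5.5
top x 74 6 y 0.1 z min/med 7.8 10.3
top x 82 5 y -1.8 z min/med 10.3 12.6
top x 90 6 y -0.8 z min/med 18.5 19.2
top x 98 12 y -0.4 z min/med 25.3 73.1
top x 106 5 y -0.9 z min/med 38.3 77.9
top rim slope deg along x,y [ 0.37 -1.27] z at x=30: 74.2 176
side x 18 4 y -2.4 z min/med 0.2 2.3
side x 26 2 y -3.0 z min/med -4.6 -1.7
side x 34 5 y -1.1 z min/med -1.7 -0.7
side x 42 5 y -1.7 z min/med -2.0 3.1
side x 50 6 y -1.8 z min/med -0.1 4.7
side x 58 4 y -2.4 z min/med 2.6 4.2
side x 66 5 y -2.0 z min/med 3.1 7.0
side x 74 5 y -2.3 z min/med 5.9 8.5
side x 82 6 y -2.4 z min/med 10.1 16.6
side x 90 5 y -1.0 z min/med 19.7 25.9
side x 98 16 y -0.8 z min/med 27.0 59.0
side x 106 20 y -1.0 z min/med 35.3 62.2
side rim slope deg along x,y [0.18 0.71] z at x=30: 87.7 110
```

Run:
```python
from h import *
for n in("top","side"):
    c=np.load(f"pics/{n}0.npz"); X=cloud(c).reshape(-1,3); I=c["image"].reshape(-1,3).astype(float)
    k=(I.max(1)-I.min(1)<40)&(I.max(1)<160)&(X[:,2]>262)&(X[:,2]<325)&(abs(X[:,0]-531)<25)&(X[:,1]>180)&(X[:,1]<305)
    P=X[k]
    for lo in range(184,304,8):
        q=(P[:,1]>=lo)&(P[:,1]<lo+8)
        if q.sum(): print(n,lo,q.sum(),"x",P[q,0].mean().round(1),P[q,0].min().round(1),P[q,0].max().round(1),"z",np.median(P[q,2]).round(1),P[q,2].max().round(1))
```

```text
top 192 14 x 531.1 527.4 534.7 z 308.9 313.4
top 200 9 x 531.3 527.7 535.5 z 284.1 298.1
top 208 16 x 530.4 525.8 535.7 z 274.8 278.1
top 216 12 x 529.5 525.9 533.3 z 272.0 278.2
top 224 12 x 529.5 525.9 533.3 z 274.4 277.7
top 232 14 x 530.1 525.9 533.3 z 272.3 275.7
top 240 9 x 530.9 528.3 533.4 z 273.0 277.7
top 248 9 x 530.8 528.3 533.4 z 276.2 279.5
top 256 10 x 531.1 528.4 533.5 z 274.8 279.1
top 264 15 x 529.4 526.0 533.3 z 276.4 278.7
top 272 12 x 529.7 526.0 533.4 z 276.5 281.6
top 280 14 x 529.5 526.0 533.5 z 277.4 283.6
top 288 13 x 529.6 526.0 533.4 z 278.9 284.7
top 296 10 x 531.2 528.5 533.5 z 278.9 284.6
side 192 25 x 530.8 527.1 536.4 z 305.7 310.8
side 200 36 x 531.2 527.1 536.3 z 288.3 305.5
side 208 19 x 531.6 527.2 536.7 z 276.8 280.8
side 216 16 x 530.7 526.7 536.1 z 273.9 276.6
side 224 12 x 530.2 527.1 535.2 z 273.4 275.2
side 232 13 x 530.8 527.5 534.9 z 274.1 276.8
side 240 13 x 529.6 526.5 533.8 z 273.9 276.7
side 248 12 x 530.6 526.8 534.7 z 274.7 276.9
side 256 13 x 530.0 526.3 534.3 z 276.2 278.9
side 264 14 x 530.3 527.3 535.0 z 276.6 279.7
side 272 13 x 530.2 527.2 534.7 z 278.0 279.0
side 280 14 x 529.6 526.8 534.7 z 278.1 281.0
side 288 15 x 530.3 526.3 534.2 z 279.2 281.1
side 296 12 x 529.9 525.3 535.4 z 279.9 281.8
```

```bash
python3 -m crank '[{"x":0,"y":0,"z":-0.15,"yaw":-0.1,"hand":1},{"x":0,"y":0,"z":-0.4,"yaw":-0.3,"hand":1},{"x":0,"y":0,"z":-0.7,"yaw":-0.5,"hand":1},{"x":0,"y":0,"z":-1.0,"yaw":-0.75,"hand":1},{"x":0,"y":0,"z":-1.3,"yaw":-1.0,"hand":1},{"x":0,"y":0,"z":-1.6,"yaw":-1.2,"hand":1},{"x":0,"y":0,"z":-1.9,"yaw":-1.4,"hand":1},{"x":0,"y":0,"z":-2.15,"yaw":-1.55,"hand":1},{"x":0,"y":0,"z":-2.3,"yaw":-1.65,"hand":1},{"x":0,"y":0,"z":-2.41,"yaw":-1.69,"hand":1}]'
python3 w.py 500.6 220.7 326 90; python3 look.py 8; python3 wire.py 8
```

```text
clock: 9.0
tool_pos: [494.3, -97.6, 325.6]
eef_rot: [[1.0, 0.0, -0.003], [0.0, -1.0, 0.002], [-0.003, -0.002, -1.0]]
wrist_force: [-0.1, -0.3, -4.7]
finger_gap: 1.9
pos [494.3 -97.6 325.6] jaw -89.99 clk 9.0 gap 1.9366411028375758 F [-0.07 -0.34 -4.68]
xyz units [ 1.600e-01 -7.959e+00  2.000e-03] ux dir units/40mm [ 0.174 -0.985  0.001]
yaw units 0.002
top x 34 1 y -1.3 z min/med 0.4 0.4
top x 42 8 y -1.4 z min/med -3.2 -0.1
top x 50 12 y -0.3 z min/med -1.3 4.5
top x 58 9 y -0.1 z min/med 0.2 5.0
top x 66 6 y -1.1 z min/med 3.0 5.9
top x 74 8 y -0.5 z min/med 7.7 11.7
top x 82 7 y -1.0 z min/med 11.0 16.1
top x 90 6 y -0.9 z min/med 19.7 22.4
top x 98 16 y -1.2 z min/med 27.5 55.0
top x 106 4 y -0.9 z min/med 47.5 53.9
top rim slope deg along x,y [0.65 0.02] z at x=30: 75.9 221
side x 10 4 y -2.1 z min/med 0.8 0.8
side x 18 8 y -1.3 z min/med -2.2 -0.3
side x 26 8 y -1.5 z min/med -3.2 -1.8
side x 34 8 y -2.0 z min/med -3.0 0.2
side x 42 5 y -1.1 z min/med -1.0 1.5
side x 50 8 y -0.7 z min/med 3.3 5.0
side x 58 6 y -2.2 z min/med 2.0 4.5
side x 66 7 y -3.3 z min/med 4.4 7.0
side x 74 7 y -0.9 z min/med 7.7 9.9
side x 82 7 y -2.4 z min/med 12.5 16.7
side x 90 7 y -1.9 z min/med 18.5 22.7
side x 98 25 y -1.5 z min/med 25.8 44.1
side x 106 20 y -0.9 z min/med 45.9 63.8
side rim slope deg along x,y [0.96 2.29] z at x=30: 86.1 112
```

View pics/side8.png

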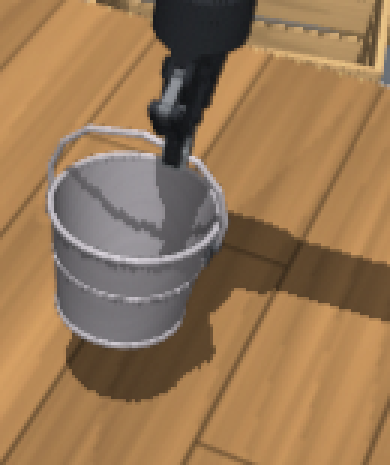

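```bash
python3 -m crank '[{"x":0,"y":-0.1,"z":0,"yaw":0,"hand":1},{"x":0,"y":-0.3,"z":0,"yaw":0,"hand":1},{"x":0.02,"y":-0.65,"z":0,"yaw":0,"hand":1},{"x":0.05,"y":-1.1,"z":0,"yaw":0,"hand":1},{"x":0.1,"y":-1.65,"z":0,"yaw":0,"hand":1},{"x":0.13,"y":-2.25,"z":0,"yaw":0,"hand":1},{"x":0.16,"y":-2.8,"z":0,"yaw":0,"hand":1},{"x":0.16,"y":-3.25,"z":0,"yaw":0,"hand":1},{"x":0.16,"y":-3.55,"z":0,"yaw":0,"hand":1},{"x":0.16,"y":-3.7,"z":0,"yaw":0,"hand":1}]'
python3 -m crank '[{"x":0,"y":-0.1,"z":0,"yaw":0,"hand":1},{"x":0,"y":-0.3,"z":0,"yaw":0,"hand":1},{"x":0,"y":-0.6,"z":0,"yaw":0,"hand":1},{"x":0,"y":-1.0,"z":0,"yaw":0,"hand":1},{"x":0,"y":-1.4,"z":0,"yaw":0,"hand":1},{"x":0,"y":-1.8,"z":0,"yaw":0,"hand":1},{"x":0,"y":-2.1,"z":0,"yaw":0,"hand":1},{"x":0,"y":-2.3,"z":0,"yaw":0,"hand":1},{"x":0,"y":-2.4,"z":0,"yaw":0,"hand":1},{"x":0,"y":-2.4,"z":0,"yaw":0,"hand":1}]'
python3 w.py 500.6 220.7 326 90
cat > lookh.py <<'E'
import sys
from h import *
from station import eyes
tag=sys.argv[1]
for n,(u0,u1,v0,v1) in(("top",(220,370,170,290)),("side",(250,410,100,270))):
    c=eyes.read_camera(n); np.savez(f"pics/{n}{tag}.npz",**c)
    im=c["image"][v0:v1,u0:u1]
    cv2.imwrite(f"pics/{n}{tag}.png",cv2.resize(im,None,fx=3.5,fy=3.5,interpolation=cv2.INTER_CUBIC))
E
python3 lookh.py 9; python3 wire.py 9
```

```text
clock: 10.1
tool_pos: [500.5, 52.4, 325.5]
eef_rot: [[1.0, 0.002, -0.003], [0.002, -1.0, 0.002], [-0.003, -0.002, -1.0]]
wrist_force: [0.0, 0.1, -3.6]
finger_gap: 1.9
clock: 11.1
tool_pos: [500.3, 148.7, 325.7]
eef_rot: [[1.0, 0.003, -0.003], [0.003, -1.0, 0.002], [-0.003, -0.002, -1.0]]
wrist_force: [-0.1, -0.1, -4.2]
finger_gap: 2.0
pos [500.3 148.7 325.7] jaw -89.85 clk 11.1 gap 1.9726461715821137 F [-0.1  -0.05 -4.24]
xyz units [ 0.013 -1.801 -0.005] ux dir units/40mm [ 0.177 -0.985  0.001]
yaw units 0.025
top x 82 4 y -1.7 z min/med 10.5 16.7
top x 90 6 y -1.1 z min/med 21.0 22.9
top x 98 15 y 0.2 z min/med 26.8 74.2
top rim slope deg along x,y [0.78 0.55] z at x=30: 75.6 157
side x 34 6 y -2.8 z min/med -1.0 -0.1
side x 42 9 y -2.0 z min/med -0.8 1.9
side x 50 8 y -1.6 z min/med 2.0 3.3
side x 58 10 y -1.3 z min/med 2.8 5.9
side x 66 8 y -2.7 z min/med 4.7 7.1
side x 74 10 y -2.2 z min/med 6.1 9.2
side x 82 7 y -1.9 z min/med 13.9 15.6
side x 90 8 y -1.7 z min/med 21.0 24.9
side x 98 25 y -0.8 z min/med 27.8 50.2
side x 106 22 y -1.7 z min/med 43.6 65.7
side rim slope deg along x,y [0.16 1.93] z at x=30: 88.2 151
```

View pics/side9.png

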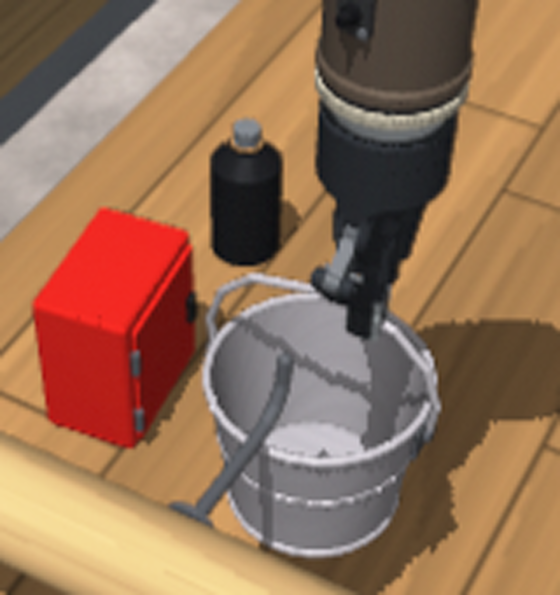

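View pics/top9.png

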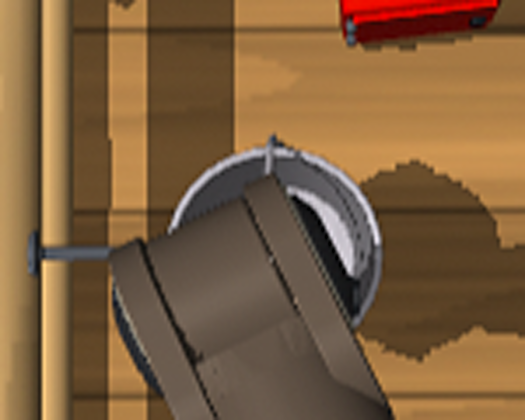

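The side view shows the pail level with the hook reaching into the bail arch: hook tip at zoomed (285,355), wire at about (290,290). I'll move the wire over the tip.

```bash
python3 -m crank '[{"x":0.01,"y":-0.1,"z":0,"yaw":0,"hand":1},{"x":0.01,"y":-0.25,"z":0,"yaw":0,"hand":1},{"x":0.01,"y":-0.45,"z":0,"yaw":0,"hand":1},{"x":0.01,"y":-0.7,"z":0,"yaw":0,"hand":1},{"x":0.01,"y":-0.95,"z":0,"yaw":0,"hand":1},{"x":0.01,"y":-1.2,"z":0,"yaw":0,"hand":1},{"x":0.01,"y":-1.45,"z":0,"yaw":0,"hand":1},{"x":0.01,"y":-1.65,"z":0,"yaw":0,"hand":1},{"x":0.01,"y":-1.77,"z":0,"yaw":0,"hand":1},{"x":0.01,"y":-1.8,"z":0,"yaw":0,"hand":1}]'
python3 w.py 500.6 220.7 277.5 90; python3 lookh.py 10; python3 wire.py 10
```

```text
clock: 12.2
tool_pos: [500.5, 220.5, 325.7]
eef_rot: [[1.0, 0.002, -0.003], [0.002, -1.0, 0.002], [-0.003, -0.002, -1.0]]
wrist_force: [-0.5, 0.3, -4.5]
finger_gap: 1.7
pos [500.5 220.5 325.7] jaw -89.87 clk 12.2 gap 1.668644244224068 F [-0.49  0.25 -4.52]
xyz units [ 0.005 -0.003  1.205] ux dir units/40mm [ 0.176 -0.985  0.001]
yaw units 0.022
top x 58 3 y -0.4 z min/med -0.8 3.9
top x 66 6 y -1.9 z min/med 3.2 6.6
top x 74 8 y -2.1 z min/med 7.2 9.8
top x 82 4 y -1.5 z min/med 13.3 14.5
top x 90 6 y -1.5 z min/med 19.1 25.0
top x 98 12 y 0.5 z min/med 29.9 74.5
top rim slope deg along x,y [1.56 1.19] z at x=30: 75.0 142
side x 26 16 y 0.7 z min/med 46.8 50.2
side x 34 3 y 3.0 z min/med 50.8 51.1
side x 42 9 y -2.0 z min/med -1.5 1.0
side x 50 8 y -1.6 z min/med 1.3 3.3
side x 58 8 y -2.9 z min/med 1.0 4.8
side x 66 10 y -2.2 z min/med 4.3 7.6
side x 74 10 y -2.0 z min/med 6.4 8.9
side x 82 8 y -2.2 z min/med 11.2 16.2
side x 90 9 y -2.3 z min/med 17.7 21.7
side x 98 27 y -1.1 z min/med 27.7 47.2
side x 106 23 y -1.9 z min/med 40.1 66.0
side x 114 1 y -1.1 z min/med 71.5 71.5
side rim slope deg along x,y [2.68 5.04] z at x=30: 81.1 214
```

View pics/side10.png

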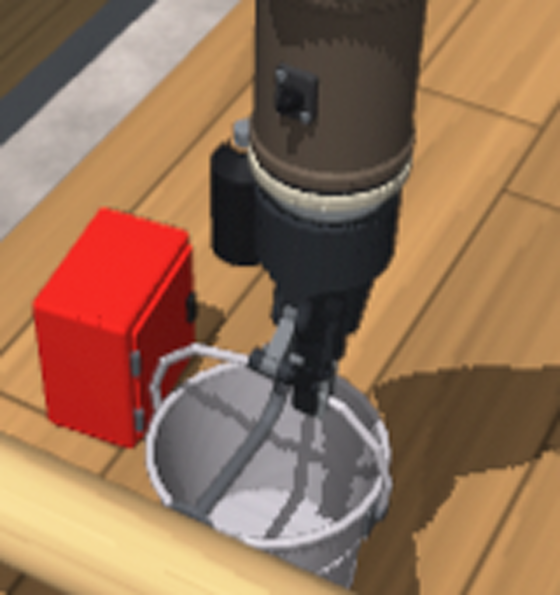

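View pics/top10.png

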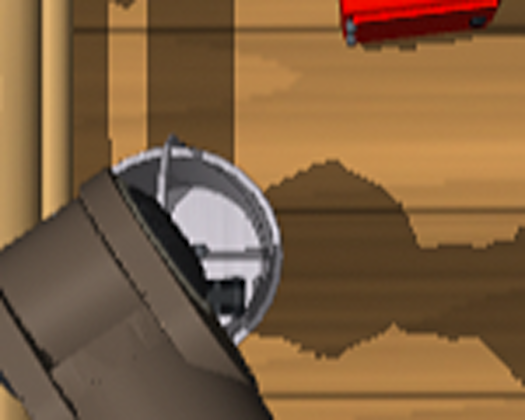

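```bash
python3 -m crank '[{"x":0,"y":0,"z":0.08,"yaw":0,"hand":1},{"x":0,"y":0,"z":0.2,"yaw":0,"hand":1},{"x":0,"y":0,"z":0.34,"yaw":0,"hand":1},{"x":0,"y":0,"z":0.48,"yaw":0,"hand":1},{"x":0,"y":0,"z":0.62,"yaw":0,"hand":1},{"x":0,"y":0,"z":0.76,"yaw":0,"hand":1},{"x":0,"y":0,"z":0.9,"yaw":0,"hand":1},{"x":0,"y":0,"z":1.0,"yaw":0,"hand":1},{"x":0,"y":0,"z":1.07,"yaw":0,"hand":1},{"x":0,"y":0,"z":1.1,"yaw":0,"hand":1}]'
python3 -m crank '[{"x":0,"y":0,"z":0.02,"yaw":0,"hand":1},{"x":0,"y":0,"z":0.05,"yaw":0,"hand":1},{"x":0,"y":0,"z":0.08,"yaw":0,"hand":1},{"x":0,"y":0,"z":0.08,"yaw":0,"hand":1}]'
python3 w.py 500.6 220.7 277.5 90; python3 lookh.py 11; python3 wire.py 11
```

```text
clock: 13.3
tool_pos: [500.5, 219.7, 281.4]
eef_rot: [[1.0, 0.002, -0.003], [0.002, -1.0, 0.001], [-0.003, -0.001, -1.0]]
wrist_force: [-0.1, -0.4, -3.6]
finger_gap: 2.1
clock: 13.7
tool_pos: [500.6, 219.7, 278.2]
eef_rot: [[1.0, 0.002, -0.003], [0.002, -1.0, 0.001], [-0.003, -0.001, -1.0]]
wrist_force: [-0.9, 1.3, -3.7]
finger_gap: 1.8
pos [500.6 219.7 278.2] jaw -89.91 clk 13.7 gap 1.8177057375686634 F [-0.95  1.31 -3.68]
xyz units [ 0.001 -0.025  0.017] ux dir units/40mm [ 0.175 -0.985  0.001]
yaw units 0.014
top x 58 2 y 0.4 z min/med 4.7 7.2
top x 66 6 y 0.5 z min/med 2.8 6.0
top x 74 6 y 0.3 z min/med 5.4 8.2
top x 82 6 y -0.3 z min/med 9.4 13.8
top x 90 5 y -0.4 z min/med 19.4 22.9
top x 98 15 y 1.6 z min/med 25.7 72.8
top x 106 2 y 1.0 z min/med 46.1 62.9
top rim slope deg along x,y [0.38 0.18] z at x=30: 75.6 131
side x 34 1 y -1.2 z min/med -2.9 -2.9
side x 42 6 y -2.0 z min/med -1.4 1.2
side x 50 8 y -1.7 z min/med 1.5 3.1
side x 58 9 y -1.3 z min/med 3.9 4.9
side x 66 8 y -2.0 z min/med 5.0 6.9
side x 74 8 y -1.4 z min/med 7.8 9.6
side x 82 7 y -1.7 z min/med 12.0 17.3
side x 90 8 y -1.0 z min/med 18.8 24.5
side x 98 25 y -0.9 z min/med 25.6 74.9
side x 106 26 y -1.1 z min/med 37.7 62.5
side rim slope deg along x,y [1.07 8.56] z at x=30: 79.2 152
```

View pics/side11.png

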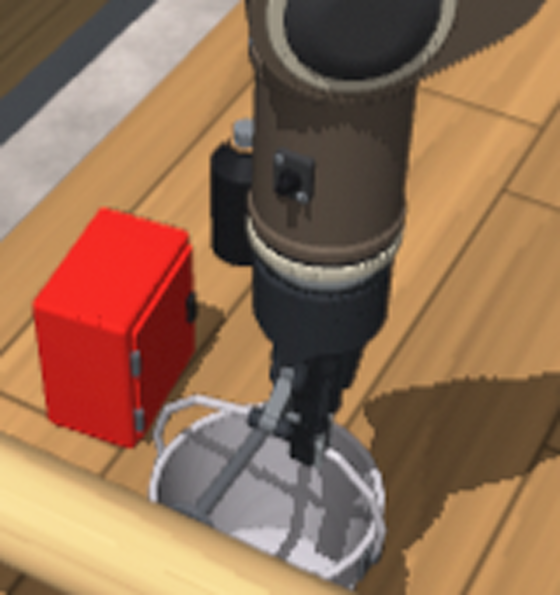

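```bash
python3 -m crank '[{"x":0,"y":0,"z":0.03,"yaw":0,"hand":1},{"x":0,"y":0,"z":0.05,"yaw":0,"hand":1},{"x":0,"y":0,"z":0.05,"yaw":0,"hand":1}]';python3 w.py; python3 -m crank '[{"x":0,"y":0,"z":0.03,"yaw":0,"hand":1},{"x":0,"y":0,"z":0.05,"yaw":0,"hand":1},{"x":0,"y":0,"z":0.05,"yaw":0,"hand":1}]';python3 w.py
```

```text
clock: 14.1
tool_pos: [500.9, 220.0, 276.9]
eef_rot: [[1.0, 0.002, -0.002], [0.002, -1.0, 0.002], [-0.002, -0.002, -1.0]]
wrist_force: [-0.8, -1.1, 1.2]
finger_gap: 1.8
pos [500.9 220.  276.9] jaw -89.91 clk 14.1 gap 1.7733820708278984 F [-0.78 -1.06  1.19]
clock: 14.4
tool_pos: [501.2, 220.3, 275.9]
eef_rot: [[1.0, 0.002, -0.0], [0.002, -1.0, 0.002], [-0.0, -0.002, -1.0]]
wrist_force: [-2.8, -0.7, 6.5]
finger_gap: 1.9
pos [501.2 220.3 275.9] jaw -89.9 clk 14.4 gap 1.8814614632064104 F [-2.78 -0.73  6.47]
```

The bail bears on the hook now (force reversed to +6.5 N). I'll back off about 1 mm and open slowly.

```bash
python3 -m crank '[{"x":0,"y":0,"z":-0.02,"yaw":0,"hand":1},{"x":0,"y":0,"z":-0.03,"yaw":0,"hand":1},{"x":0,"y":0,"z":-0.03,"yaw":0,"hand":1}]' 30;python3 w.py; python3 -m crank '[{"x":0,"y":0,"z":0,"yaw":0,"hand":0.93},{"x":0,"y":0,"z":0,"yaw":0,"hand":0.9},{"x":0,"y":0,"z":0,"yaw":0,"hand":0.87},{"x":0,"y":0,"z":0,"yaw":0,"hand":0.84},{"x":0,"y":0,"z":0,"yaw":0,"hand":0.8},{"x":0,"y":0,"z":0,"yaw":0,"hand":0.76},{"x":0,"y":0,"z":0,"yaw":0,"hand":0.72}]' ;python3 w.py;  python3 lookh.py 12
```

```text
clock: 14.7
tool_pos: [501.2, 220.5, 277.0]
eef_rot: [[1.0, 0.002, -0.0], [0.002, -1.0, 0.003], [-0.0, -0.003, -1.0]]
wrist_force: [-1.2, 0.6, -0.3]
finger_gap: 2.3
pos [501.2 220.5 277. ] jaw -89.9 clk 14.7 gap 2.288521640679525 F [-1.2   0.65 -0.34]
clock: 15.4
tool_pos: [501.2, 220.5, 277.0]
eef_rot: [[1.0, 0.002, -0.0], [0.002, -1.0, 0.003], [-0.0, -0.003, -1.0]]
wrist_force: [-0.4, 0.9, -0.5]
finger_gap: 24.0
pos [501.2 220.5 277. ] jaw -89.9 clk 15.4 gap 23.972952834596015 F [-0.45  0.93 -0.48]
```

View pics/side12.png

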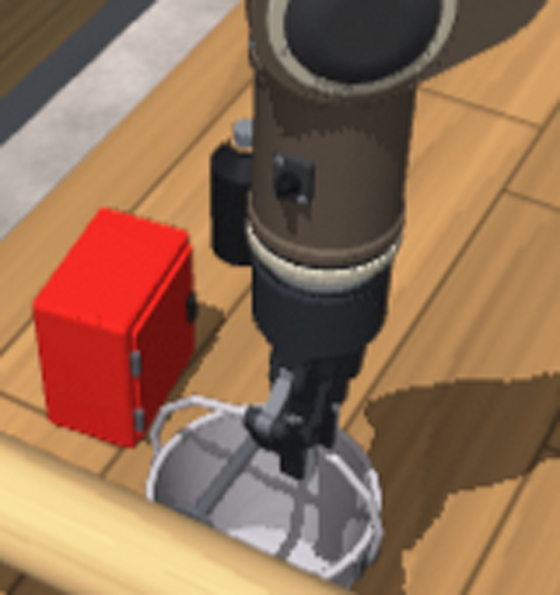

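```bash
python3 wire.py 12
```

```text
top x 58 1 y 0.6 z min/med -0.2 -0.2
top x 66 8 y -1.2 z min/med 2.6 5.2
top x 74 6 y -1.9 z min/med 5.5 10.9
top x 82 4 y -0.8 z min/med 11.7 13.7
top x 90 6 y -0.6 z min/med 17.3 21.9
top x 98 8 y -0.1 z min/med 28.5 34.0
top x 106 3 y 2.9 z min/med 51.0 71.4
top rim slope deg along x,y [-0.1  -0.26] z at x=30: 75.3 126
side x 42 6 y -1.2 z min/med -2.0 0.8
side x 50 8 y -2.4 z min/med -0.7 2.1
side x 58 7 y -1.3 z min/med 1.7 5.3
side x 66 8 y -1.8 z min/med 3.8 6.2
side x 74 9 y -1.2 z min/med 5.8 8.4
side x 82 8 y -2.3 z min/med 10.2 13.7
side x 90 8 y -1.7 z min/med 18.8 21.8
side x 98 22 y -1.3 z min/med 25.7 56.3
side x 106 25 y -1.1 z min/med 40.2 63.9
side x 114 3 y -0.7 z min/med 58.7 62.5
side rim slope deg along x,y [ 1.1  10.71] z at x=30: 78.8 131
```

The gripper is open, wrist force is about 0, and the pail hangs unmoved. Now I retreat straight up.

```bash
python3 -m crank '[{"x":0,"y":0,"z":0,"yaw":0,"hand":0.65},{"x":0,"y":0,"z":-0.1,"yaw":0,"hand":0.6},{"x":0,"y":0,"z":-0.3,"yaw":0,"hand":0.6},{"x":0,"y":0,"z":-0.6,"yaw":0,"hand":0.6},{"x":0,"y":0,"z":-1.0,"yaw":0,"hand":0.6},{"x":0,"y":0,"z":-1.5,"yaw":0,"hand":0.6},{"x":0,"y":0,"z":-2,"yaw":0,"hand":0.6},{"x":0,"y":0,"z":-2.5,"yaw":0,"hand":0.6},{"x":0,"y":0,"z":-2.8,"yaw":0,"hand":0.6},{"x":0,"y":0,"z":-2.8,"yaw":0,"hand":0.6}]'
python3 -m crank '[{"x":-0.1,"y":0.3,"z":0,"yaw":0,"hand":0.6},{"x":-0.2,"y":0.9,"z":0,"yaw":0,"hand":0.6},{"x":-0.4,"y":1.8,"z":0,"yaw":0,"hand":0.6},{"x":-0.6,"y":2.8,"z":0,"yaw":0,"hand":0.6},{"x":-0.8,"y":3.8,"z":0,"yaw":0,"hand":0.6},{"x":-1,"y":4.8,"z":0,"yaw":0,"hand":0.6},{"x":-1,"y":5.8,"z":0,"yaw":0,"hand":0.6},{"x":-1,"y":6.6,"z":0,"yaw":0,"hand":0.6},{"x":-1,"y":7.0,"z":0,"yaw":0,"hand":0.6},{"x":-1,"y":7.0,"z":0,"yaw":0,"hand":0.6}]'
python3 lookh.py 13
```

```text
clock: 16.5
tool_pos: [501.7, 220.6, 391.3]
eef_rot: [[1.0, 0.002, 0.003], [0.002, -1.0, 0.004], [0.003, -0.004, -1.0]]
wrist_force: [0.9, -0.1, -0.4]
finger_gap: 34.2
clock: 17.5
tool_pos: [461.1, -62.7, 389.0]
eef_rot: [[1.0, -0.004, 0.001], [-0.004, -1.0, 0.004], [0.001, -0.004, -1.0]]
wrist_force: [-0.9, -0.0, -0.6]
finger_gap: 34.1
```

View pics/side13.png

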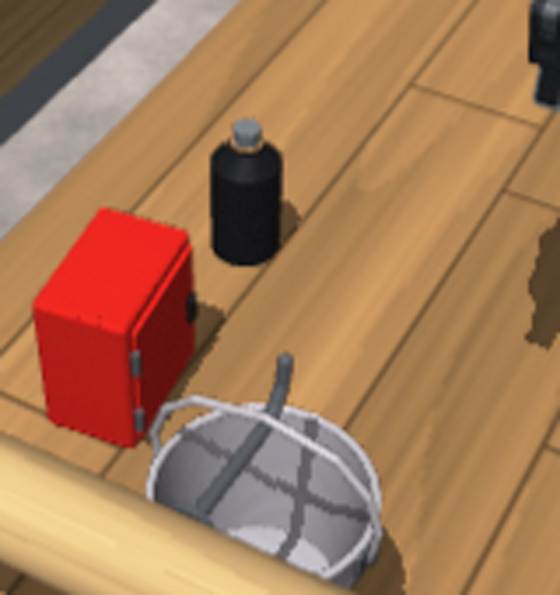

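View pics/top13.png

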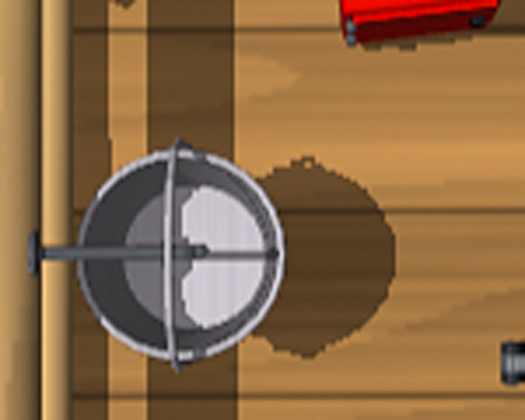

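The pail hangs from the hook with the wire across the crook, at (265,410) in the side crop and (172,252) in the top crop. Box and can look unmoved. I'll check quietness and measure.

```bash
python3 -m crank '[{"x":0,"y":0,"z":0,"yaw":0,"hand":0.6},{"x":0,"y":0,"z":0,"yaw":0,"hand":0.6},{"x":0,"y":0,"z":0,"yaw":0,"hand":0.6},{"x":0,"y":0,"z":0,"yaw":0,"hand":0.6},{"x":0,"y":0,"z":0,"yaw":0,"hand":0.6},{"x":0,"y":0,"z":0,"yaw":0,"hand":0.6},{"x":0,"y":0,"z":0,"yaw":0,"hand":0.6}]' >/dev/null; python3 lookh.py 14
python3 - <<'E'
from h import *
from scipy.optimize import least_squares
a,b=[cv2.cvtColor(np.load(f"pics/side{i}.npz")["image"],cv2.COLOR_BGR2GRAY)[180:290,280:400].astype(float) for i in(13,14)]
print("side shift",cv2.phaseCorrelate(a,b),"absdiff",np.abs(a-b).mean())
for n in("top","side"):
    c=np.load(f"pics/{n}14.npz");X=cloud(c).reshape(-1,3);I=c["image"].reshape(-1,3).astype(float)
    k=(I.max(1)-I.min(1)<45)&(I.max(1)>100)&(abs(X[:,0]-530)<95)&(abs(X[:,1]-222)<90)
    P=X[k]
    m=(P[:,2]>250)&(P[:,2]<285)&(abs(P[:,1]-221)<10)
    print(n,"wire x",P[m,0].min(),P[m,0].max(),"y",np.median(P[m,1]),"zmax",P[m,2].max())
    r=P[(P[:,2]>190)&(P[:,2]<210)]; q=np.array([530.,222,74])
    for _ in range(4):
        d=np.hypot(r[:,0]-q[0],r[:,1]-q[1]); R=r[abs(d-74)<7]
        q=least_squares(lambda p:np.hypot(R[:,0]-p[0],R[:,1]-p[1])-p[2],q,loss="soft_l1").x
    A=np.c_[R[:,:2]-q[:2],np.ones(len(R))];e=np.linalg.lstsq(A,R[:,2],rcond=None)[0]
    print("rim",q.round(1),"z",e[2].round(1),"tilt",np.degrees(e[:2]).round(1))
    # bystanders
    for nm in("red","can"):
        res=[]
        for t in("0","14"):
            cc=np.load(f"pics/{n}{t}.npz");h=cv2.cvtColor(cc["image"],cv2.COLOR_BGR2HSV);XX=cloud(cc)
            mk=((h[...,1]>200)&((h[...,0]<6)|(h[...,0]>174))&(h[...,2]>90)) if nm=="red" else ((cc["image"].max(2)<60)&(XX[...,2]>30)&(XX[...,2]<150)&(abs(XX[...,1]+150)<80)&(XX[...,0]>600))
            mk&=(XX[...,2]>20)&(XX[...,0]>450); res.append(XX[mk].mean(0).round(1))
        print(nm,res)
E
```

```text
side shift ((-0.008483664141280656, 0.0035614244808428452), 0.9946533831178481) absdiff 0.4753787878787879
top wire x 459.26418034206716 603.9349306480153 y 220.83690357066993 zmax 282.07726702696357
rim [531.3 219.9  74.4] z 201.4 tilt [0.5 0.3]
red [array([762.4,  41.1, 148.1]), array([762.4,  40.9, 148.3])]
can [array([ 752.9, -170.8,   99.5]), array([ 753.2, -171.2,  100.1])]
side wire x 461.3985614613335 601.369628361567 y 221.88998163952766 zmax 280.2198760764372
rim [531.1 221.8  74.4] z 200.8 tilt [-0.4  2.6]
red [array([751. ,  64.9, 113.5]), array([751.1,  65. , 113.5])]
can [array([ 775.9, -158.7,   81.3]), array([ 763.2, -158.2,   81.4])]
```

Run:
```python
from h import *
a,b=[np.load(f"pics/side{i}.npz")["image"].astype(int) for i in(0,14)]
print("can region absdiff",np.abs(a-b)[125:180,300:340].mean().round(2),"box",np.abs(a-b)[155:230,255:303].mean().round(2))
from station import ticket
print(ticket.finish_job())
```

```text
can region absdiff 2.57 box 3.54
the job is handed in; nothing more can be done
None
```

The pail is hanging by its bail on the hook, clear of the bench, and the job is handed in at about 18 s on the robot's clock.

- **Bail up:** I swung the bail up by dragging and pushing with one open finger from outside. The pail stood on the bench throughout and slid about 2 mm. The bail measured about 0.01 rad from upright before I lifted.
- **Hanging:** I gripped the wire about 30 mm to one side of its middle, carried the pail over the hook tip and lowered it until the hook took the load. Then I opened slowly and backed away.

**Last checks:**
- The rim is centred at about (531, 221) mm, against the hook at about (530.6, 222).
- The rim stands at 201 mm, so the underside is about 80 mm above the bench.
- The tilt is within 0.5° from the top camera. The side camera, which sees only part of the rim, gave 2.6° on one axis.
- Two pictures about 0.75 s apart showed no movement of the pail.
- The red box kept its position to within 0.3 mm in both views.

**One disagreement:** the oil can's x changed by 13 mm in the side view's colour mask. The top view (0.5 mm), the side view's other two axes (0.5 mm or less) and the small difference in the raw pictures show no movement. I put the shift down to the mask.

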